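# Re-index the swivel cezve rest and load it

### The job

Lift the empty cezve off the spot where it stands and stand it upright on the tray, clear of the swivel rest's swing. Then pull the red index knob up out of its middle hole, swing the rest round to the hole on the side where the cezve was first standing, let the pin spring fully home there and let go; finally set the cezve gently, without dropping it, upright and fully down in the guarded rest with its handle out through the notch. Leave the covered glass dish, cup, saucer, lid, teaspoon and jar where they are.

Things in the scene. Friction and masses are not known exactly. Their poses are not given: they have to be found in the camera images.
- cezve: Empty loose aluminium coffee pot, about 0.22 kg, open, 72 mm high: belly 74 mm across up to 15 mm height, tapering to a straight neck 60 mm across from 42 mm height up to the rim, wall 3 mm. A straight dark wooden handle runs out along its +x, to 155 mm from its axis. Origin: centre of its underside, z up. It first stands beside the swivel, where the rest would have to swing.
- cezve_handle (a point): Mid-length point on the centre line of the cezve's handle: 91.5 mm from the pot's axis, 76.5 mm above its underside; axes as the cezve's. The handle is 14 mm wide, 10 mm thick and rises outward, from 62 mm height at the neck to 92 mm at its end.
- swivel: Fixed base of the swivel rest: dark steel disc 190 mm across, 22 mm high, with a brass index plate (top 34 mm above the tray) along the arc of its +x half. Three holes 12 mm deep lie 85 mm from the pivot at -75, 0 and +75 degrees from +x (counterclockwise from above positive). Origin: on the pivot axis at tray level; x points to the middle hole, z up.
- rest_arm (a joint): Angle (rad) of the green swing arm about the pivot, counterclockwise from above positive. 0: middle hole, rest towards the base's -x, knob towards +x; positive carries the rest to the base's -y side, the knob to +y. Outer holes at -1.309 and 1.309 (play 0.035), end stops at -1.33 and 1.33. It stays where left. Arm 38 to 48 mm above the tray, hub to 58 mm; the rest sweeps out to 208 mm.
- pin (a joint): Height (m) of the sprung index pin above its fully home position: 0 home in a hole, about 0.010 with its round tip riding on the index plate, at most 0.022. Above 0.011 the arm is free to swing. The spring pushes it down with 5 N at 0, 8 N at 0.015.
- knob_mid (a point): Centre of the red pull knob on the index pin: an upright cylinder 36 mm across and 28 mm high, 84 mm above the tray when the pin is home, on the arm 85 mm from the pivot, opposite the rest. It lifts with the pin and does not turn on the arm.
- rest_seat (a point): Centre of the rest's cork floor, 46 mm above the tray, on the arm 150 mm from the pivot; its x points to the pivot, z up. Around it stands an aluminium guard, 94 mm inside and 102 mm outside diameter, with a lip flared outward at the top to 114 mm, 120 mm above the tray; open only at a notch about 40 mm wide on the side away from the pivot (-x), for the cezve's handle.
- rack: Fixed empty napkin rack of dark steel, 110 by 70 by 100 mm high: two upright plates along its x, 36 mm apart inside, on an 8 mm base. At the start the cezve's handle lies between the plates, out of reach of fingers. Origin: centre of its underside.
- dish: Covered dish of green glass, loose, 94 mm across, 58 mm high to the top of its little knob. Origin: centre of its underside. It stands on the other side of the swivel, where the rest must not go.
- saucer: White porcelain saucer, 130 mm across, 14 mm high, loose. Origin: centre of its underside.
- cup: White porcelain cup standing on the saucer, 72 mm across the rim, 58 mm high, with a handle. Origin: centre of its underside.
- lid: Orange hard silicone lid lying flat on the tray, 100 mm across, 8 mm thick, with a knob up to 24 mm height. Origin: centre of its underside.
- spoon: Steel teaspoon lying on the tray, 140 mm long along its x. Origin: middle of its underside.
- jar: Sugar jar of amber glass with a wooden cap, 72 mm across, 105 mm high. Origin: centre of its underside.
Mind the look-alikes: they are no part of the job. What is meant by the dish is not yellow, and is the larger of those in its own colour.

How it is judged:
By the outcome, as a careful person would: the job done as asked, in the order asked, and still so for the second after the job is handed in, with the robot touching nothing.
It also fails if it takes over 72 s, if anything falls off the work surface, if the arm or the gripper's body presses on something with over 40 N, if the wrist force passes 120 N, or if a joint passes its speed limit or range.

### The arm

A 6-joint arm with a two-finger parallel gripper is mounted at the origin on the work surface. World frame = base frame: x ahead of the robot, y to its left, z up, the work surface at z = 0. Lengths are in m, angles in degrees, forces in N, time in s.
With the tool pointing down it reaches from about 0.3 to 0.75 m from the base axis. Payload 8.5 kg.
Tool frame: the origin (TCP) lies at the very end of the fingers, on their centre line; the grasp point (between the pads) lies env.pinch_z behind it (env.pinch_z is the distance from the TCP to the grasp point, in m); z points along the fingers, y is the line along which they close (so a half turn about z gives the same grasp; the last joint's range is limited). The gripper opens to 85 mm and grips with 20 to 120 N. Pads are 22 mm wide; open, the fingers measure 114 mm over their backs; the gripper's body (76 mm by 85 mm) begins 54 mm behind the grasp point. The pads swing forward as they close: fully open they stand 13 mm farther back than shut.
Start: joints at [60.315, 21.807, 74.336, -0, 83.858, -12.336], TCP at [0.164, 0.525, 0.231] pointing down, gripper open.
Joint ranges: [-178.18, 178.18], [-50.72, 133.34], [12.68, 142.11], [-81.47, 261.47], [9.98, 163.14], [-165.26, 165.26]. Speed limits (degrees/s): [136.94, 136.94, 180, 180, 180, 180].

### API

Orientations are given as a 3x3 rotation matrix whose columns are the frame's x, y, z axes.
In Python, from rig import telemetry, get_image, env gives the robot as it stands. The module is installed in compiled form; this text tells all that it offers.
- The arm moves only by the tool apply_moves, never from a script. Its argument "series" is a list of rows, each a list of 7 numbers: the shift along the tool's x, y, z in mm, then the turn, a rotation vector about the tool's x, y, z in degrees, then the opening, from 0 (shut) to 1 (fully open). A call has 1 to 12 rows; each row shifts and turns the commanded pose from where the row before left it, along the tool's axes as they then stand; what a row does not reach is not made up. A row lasts 1/8 s, in which the tool goes at most 62.5 mm and 10.7 degrees, less where a joint would pass 70% of its speed; a pose out of reach is approached as far as the arm can. A call with a gripper value outside its range is refused whole. The fingers move at their own pace and stop on an object; "grip_force" is the grip in N (left out, the last holds). Time passes only in rows, so rows that do not move let the fingers close. It gives the time, the measured TCP pose, the force, the opening and the grip force at its end, in the units of the state.
- telemetry.observe(): the state, without advancing time (a new reading comes with each control period).
- get_image(name): name is "scene" or "top" or "wrist"; returns a dict with "frame" (384x512x3 uint8, red, green, blue), "z_map" (384x512 float32, m along the optical axis (not along the pixel's ray), 0 where there is no reading), "vertical_fov" (degrees; the focal length in pixels is half the picture's height over the tangent of half this angle, whatever the lens; pixels are square), "cx", "cy" (the principal point, pixels), "eye" and "attitude" of the camera in the world; the wrist camera has in their place "mount" (4x4, takes a point from camera to tool coordinates, whose origin is the TCP and whose axes are the flange's). Camera axes: x right, y up, looking along -z (the intrinsics and any distortion apply to the point x, -y, -z); pixel columns grow to the right and rows downward; lengths in m; the calibration is good to about 2 mm. A picture is of the moment at which its call begins: read the wrist's pose just before it.
- env.close_job(): hands the job in; it is judged then, once.
The state is a dict: "time_s": time; "q": joint angles; "qvel": joint speeds; "joint_efforts": joint torques, N m; "position": TCP position; "tool_rot": TCP orientation; "ft_force": force on the tool from outside, world axes, zero at the start; "wrist_torque": the same for the moment, N m; "grip_width": finger opening in m; "gripper_force": force on a finger pad.
Only numpy, scipy, OpenCV 4.12 (cv2) and the standard library are available. Lean on these libraries where they do the work, as an engineer would, in place of code of your own. Each camera call takes 0.05 s, during which the arm holds its last target. There are 200 camera calls.

## Working session

There is one attempt and no reset: what is moved stays moved. The work goes in short steps, Python scripts to look and compute and a tool call to move; the robot and the scene stay as the last step left them, time stands still between calls to the robot, and variables do not carry over. Pictures are saved under pics/ and viewed, at most 10 in all, crops included, and the job is handed in when it is done.

Besides the shell and the picture viewer there is one more tool, called by a JSON object that holds its "fn" and its "kwargs". apply_moves: Moves the arm, as the interface text tells. Its arguments: {"type":"object","properties":{"series":{"type":"array"},"grip_force":{"type":"number"}},"required":["series"]}

```bash
mkdir -p pics
cat > h.py <<'E'
import numpy as np, cv2
from rig import telemetry, get_image, env
np.set_printoptions(precision=4, suppress=True)
def grab(name):
    s=telemetry.observe(); im=get_image(name)
    if name=="wrist":
        T=np.eye(4);T[:3,:3]=np.array(s["tool_rot"]);T[:3,3]=s["position"]
        M=T@np.array(im["mount"])
    else:
        M=np.eye(4);M[:3,:3]=np.array(im["attitude"]);M[:3,3]=im["eye"]
    z=im["z_map"];h,w=z.shape
    f=h/2/np.tan(np.radians(im["vertical_fov"])/2)
    u,v=np.meshgrid(np.arange(w),np.arange(h))
    P=np.stack([(u-im["cx"])/f*z,-(v-im["cy"])/f*z,-z],-1)@M[:3,:3].T+M[:3,3]
    P[z==0]=np.nan
    return im,P
def save(fr,n): cv2.imwrite("pics/"+n,cv2.cvtColor(fr,cv2.COLOR_RGB2BGR))
E
python3 - <<'E'
from h import *
print(env.pinch_z)
for n in("scene","top"):
    im,P=grab(n); np.savez(n,P=P,f=im["frame"])
    save(im["frame"],n+".png"); print({k:v for k,v in im.items() if k not in("frame","z_map")})
s=telemetry.observe();print(s["time_s"],s["tool_rot"],s["position"],s["grip_width"])
E
```

```text
0.0187
{'vertical_fov': 50.6694282773389, 'cx': 249.0335535761858, 'cy': 196.55151870217674, 'eye': array([1.1423, 0.6894, 1.0621]), 'attitude': array([[-0.7687, -0.4687,  0.4352],
       [ 0.6396, -0.5648,  0.5215],
       [ 0.0013,  0.6793,  0.7339]])}
{'vertical_fov': 51.78471260670343, 'cx': 251.60545840155098, 'cy': 194.26844258014125, 'eye': array([0.2766, 0.021 , 1.3863]), 'attitude': array([[-0.0155,  0.9758, -0.218 ],
       [-0.9999, -0.0164, -0.0021],
       [-0.0057,  0.2179,  0.9759]])}
0.1 [[-0.9545  0.2982 -0.0006]
 [ 0.2982  0.9545 -0.0011]
 [ 0.0002 -0.0013 -1.    ]] [0.1639 0.5247 0.2308] 0.08518805437639801
```

View pics/scene.png

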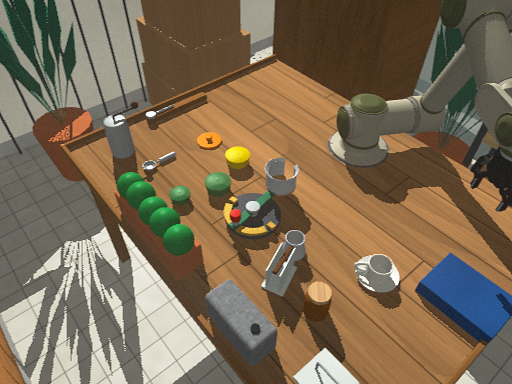

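View pics/top.png

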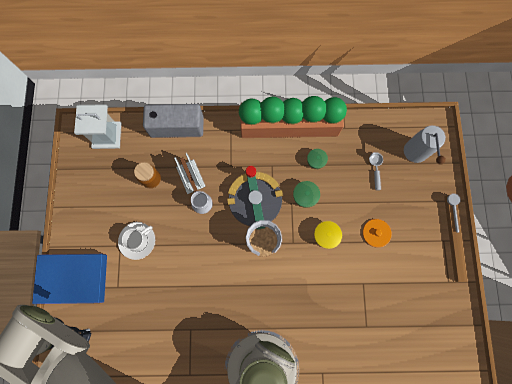

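The scene view shows the swivel at about (252,213), the cezve at (294,240) with its handle in the rack, and the dish (larger green) at (218,183). In the top view the pivot is at (255,197), the knob (251,171), the guard (264,237), the cezve (201,202), the rack (188,175) and the dish (306,193).

Run:
```python
from h import *
import itertools
def circ(Q):
    A=np.c_[2*Q[:,:2],np.ones(len(Q))];b=(Q[:,:2]**2).sum(1)
    c=np.linalg.lstsq(A,b,rcond=None)[0];return c[:2],np.sqrt(c[2]+c[:2]@c[:2])
for n in("top","scene"):
    d=np.load(n+".npz");P=d["P"];f=d["f"].astype(int)
    R,G,B=f[...,0],f[...,1],f[...,2]
    if n=="top":
        for (u,v) in [(255,197),(251,171),(264,240),(201,202),(201,194),(182,176),(196,173),(306,193),(146,175),(136,240),(230,215),(330,270),(150,310)]: print(u,v,P[v,u])
    near=np.abs(P[...,0]-.5)<.3
    red=(R>150)&(G<60)&(B<60); q=P[red]; q=q[np.abs(q[:,0]-.55)<.4]; q=q[(q[:,2]>.093)&(q[:,2]<.105)]; print(n,"knob",len(q),np.nanmedian(q,0))
    brass=(R>150)&(G>110)&(B<90)&(P[...,2]>.028)&(P[...,2]<.04)&(P[...,1]<.15)&(P[...,1]>-.15)
    q=P[brass];print("brass",len(q),q.mean(0)if len(q) else 0, circ(q) if len(q) else 0)
```

```text
255 197 [0.5634 0.0124 0.0585]
251 171 [0.6449 0.0246 0.0983]
264 240 [ 0.4166 -0.0155  0.0473]
201 202 [ 0.5609  0.2056 -0.    ]
201 194 [0.5893 0.2054 0.0042]
182 176 [0.632  0.2581 0.0961]
196 173 [0.6667 0.2239 0.0078]
306 193 [ 0.5749 -0.1634  0.0569]
146 175 [0.6349 0.3775 0.1056]
136 240 [0.4282 0.4304 0.0052]
230 215 [0.5119 0.1019 0.0014]
330 270 [ 0.3149 -0.242  -0.003 ]
150 310 [0.1918 0.3729 0.0011]
top knob 71 [0.648  0.0248 0.0968]
brass 340 [0.6125 0.0201 0.0331] (array([0.5681, 0.0131]), np.float64(0.08344179172140884))
scene knob 10 [0.6499 0.0396 0.0982]
brass 312 [0.6116 0.0279 0.0339] (array([0.5701, 0.0155]), np.float64(0.08296269411677175))
```

```bash
cat >> h.py <<'E'
def circ(Q):
    from scipy.optimize import least_squares
    r=least_squares(lambda p:np.hypot(Q[:,0]-p[0],Q[:,1]-p[1])-p[2],[*np.median(Q[:,:2],0),.04],loss="soft_l1",f_scale=.002)
    return r.x
E
python3 - <<'E'
from h import *
im=get_image("wrist");print(im["mount"],im["vertical_fov"])
for n in("top","scene"):
    d=np.load(n+".npz");P=d["P"]
    x,y,z=P[...,0],P[...,1],P[...,2]
    m=(z>.067)&(z<.076)&(np.hypot(x-.573,y-.205)<.045);q=P[m];print(n,"rim",len(q),circ(q))
    m=(z>.093)&(z<.105)&(x>.58)&(x<.74)&(y>.18)&(y<.3);q=P[m]
    print("rack",len(q),q.min(0),q.max(0),q.mean(0),cv2.fitLine(q[:,:2].astype(np.float32),1,0,.01,.01).ravel(),cv2.minAreaRect(q[:,:2].astype(np.float32)))
    m=(z>.112)&(z<.125)&(np.hypot(x-.417,y+.008)<.08);q=P[m];print("guard",len(q),circ(q))
E
```

```text
[[ 0.0011  0.966   0.2584  0.0676]
 [ 1.     -0.0006 -0.002  -0.0011]
 [-0.0018  0.2584 -0.966  -0.1428]
 [ 0.      0.      0.      1.    ]] 71.45156476311763
top rim 66 [0.5607 0.205  0.0305]
rack 101 [0.5971 0.2039 0.0931] [0.7125 0.2858 0.1048] [0.6574 0.2461 0.0981] [0.7853 0.6191 0.65   0.2334] ((0.6551854610443115, 0.24519455432891846), (0.10842563211917877, 0.04569515585899353), 23.305185317993164)
guard 227 [ 0.4159 -0.0115  0.0539]
scene rim 104 [0.559  0.2064 0.0301]
rack 168 [0.6002 0.2066 0.0931] [0.714  0.2895 0.104 ] [0.6634 0.252  0.0986] [0.9926 0.1213 0.6408 0.2537] ((0.6553220748901367, 0.24861043691635132), (0.1097223088145256, 0.046605490148067474), 22.38854217529297)
guard 162 [ 0.4164 -0.0077  0.0537]
```

```bash
cat >> h.py <<'E'
from scipy.spatial.transform import Rotation as Rn
def rot(yaw):  # yaw = world angle of tool y, tool pointing down
    a=np.radians(yaw);y=np.array([np.cos(a),np.sin(a),0]);z=np.array([0,0,-1.]);return np.c_[np.cross(y,z),y,z]
def plan(wps,op,start=None):
    """wps: list of (xyz,yaw,rows)"""
    s=telemetry.observe();p=np.array(s["position"]);R=np.array(s["tool_rot"])
    if start: p,R=np.array(start[0]),rot(start[1])
    out=[]
    for q,yaw,n in wps:
        q=np.array(q);Rt=rot(yaw) if np.isscalar(yaw) else yaw
        for i in range(n):
            k=n-i
            dp=R.T@(q-p)/k*1000
            dr=np.degrees(Rn.from_matrix(R.T@Rt).as_rotvec())/k
            row=[round(float(v),1) for v in [*dp,*dr]]
            out.append(row+[op]); p=p+R@np.array(row[:3])/1000; R=R@Rn.from_rotvec(np.radians(row[3:6])).as_matrix()
    for i in range(0,len(out),12): print(str(out[i:i+12]).replace(" ",""))
def st():
    s=telemetry.observe();print(s["time_s"],s["position"],np.degrees(np.arctan2(s["tool_rot"][1][1],s["tool_rot"][0][1])),"w",s["grip_width"],s["gripper_force"],"F",s["ft_force"],"q",np.array(s["q"]))
E
python3 - <<'E'
from h import *
plan([((.56,.206,.2),113,12)],1)
E
```

```text
[[-39.4,-15.5,2.6,-0.0,-0.0,-3.4,1],[-38.4,-17.8,2.6,-0.0,-0.0,-3.4,1],[-37.3,-20.1,2.6,-0.0,-0.0,-3.4,1],[-36.1,-22.3,2.6,-0.0,-0.0,-3.3,1],[-34.7,-24.3,2.6,-0.0,-0.0,-3.4,1],[-33.2,-26.3,2.6,-0.0,-0.0,-3.3,1],[-31.7,-28.2,2.6,-0.0,-0.0,-3.4,1],[-29.9,-30.0,2.6,-0.0,-0.0,-3.3,1],[-28.2,-31.7,2.5,-0.0,-0.0,-3.4,1],[-26.2,-33.3,2.6,-0.0,-0.0,-3.3,1],[-24.3,-34.7,2.5,-0.0,-0.0,-3.4,1],[-22.1,-36.1,2.6,-0.0,-0.0,-3.3,1]]
```

{"fn": "apply_moves", "kwargs": {"series": [[-39.4, -15.5, 2.6, 0, 0, -3.4, 1], [-38.4, -17.8, 2.6, 0, 0, -3.4, 1], [-37.3, -20.1, 2.6, 0, 0, -3.4, 1], [-36.1, -22.3, 2.6, 0, 0, -3.3, 1], [-34.7, -24.3, 2.6, 0, 0, -3.4, 1], [-33.2, -26.3, 2.6, 0, 0, -3.3, 1], [-31.7, -28.2, 2.6, 0, 0, -3.4, 1], [-29.9, -30.0, 2.6, 0, 0, -3.3, 1], [-28.2, -31.7, 2.5, 0, 0, -3.4, 1], [-26.2, -33.3, 2.6, 0, 0, -3.3, 1], [-24.3, -34.7, 2.5, 0, 0, -3.4, 1], [-22.1, -36.1, 2.6, 0, 0, -3.3, 1]]}}

```text
time_s: 1.65
position: [0.561, 0.2052, 0.2]
tool_rot: [[-0.92, -0.392, -0.001], [-0.392, 0.92, 0.0], [0.001, 0.0, -1.0]]
ft_force: [-0.0, -0.1, 0.2]
grip_width: 0.0852
gripper_force: 0.0
```

{"fn": "apply_moves", "kwargs": {"series": [[0, 0, 0, 0, 0, 0, 1], [0, 0, 0, 0, 0, 0, 1]]}}

```text
time_s: 1.9
position: [0.5596, 0.2065, 0.2001]
tool_rot: [[-0.921, -0.39, -0.001], [-0.39, 0.921, 0.0], [0.001, 0.0, -1.0]]
ft_force: [-0.1, -0.1, 0.1]
grip_width: 0.0859
gripper_force: 0.0
```

Run:
```python
from h import *
st()
im,P=grab("wrist");save(im["frame"],"w1.png")
x,y,z=P[...,0],P[...,1],P[...,2]
m=(z>.067)&(z<.076)&(np.hypot(x-.56,y-.206)<.045);q=P[m];print("rim",len(q),circ(q))
m=(z>.094)&(z<.105)&(x>.58)&(x<.74)&(y>.18)&(y<.3);q=P[m]
print("rack",len(q),cv2.minAreaRect(q[:,:2].astype(np.float32)))
f=im["frame"].astype(int);br=(f[...,0]>f[...,2]+15)|(f.sum(2)<200)
m=(z>.06)&(z<.092)&(np.hypot(x-.56,y-.206)>.04)&(np.hypot(x-.56,y-.206)<.17)&(y>.2)&(x>.56)&(np.abs((y-.206)*.92-(x-.56)*.39)<.016);q=P[m]
print(len(q),cv2.fitLine(q[:,:2].astype(np.float32),1,0,.01,.01).ravel())
plan([((.56,.206,.12),113,2),((.56,.206,.042),113,5)],1)
```

```text
1.9 [0.5596 0.2065 0.2001] 112.92690279717553 w 0.08594098874402241 0.0 F [-0.1306 -0.0789  0.06  ] q [   8.8846   27.7985   69.6563    0.0141   82.596  -104.0442]
rim 812 [0.5559 0.2035 0.0295]
rack 726 ((0.6426093578338623, 0.24013343453407288), (0.0874558836221695, 0.04608527570962906), 23.24774932861328)
1060 [0.9217 0.388  0.6367 0.2387]
[[-0.2,-0.5,40.2,0.0,-0.0,-0.0,1],[-0.1,-0.5,40.1,0.0,-0.0,-0.0,1],[-0.0,-0.0,15.6,0.0,-0.0,-0.0,1],[-0.0,-0.0,15.6,0.0,-0.0,-0.0,1],[-0.0,-0.0,15.6,0.0,-0.0,-0.0,1],[-0.0,-0.0,15.6,0.0,-0.0,-0.0,1],[-0.1,-0.0,15.6,0.0,-0.0,-0.0,1]]
```

View pics/w1.png

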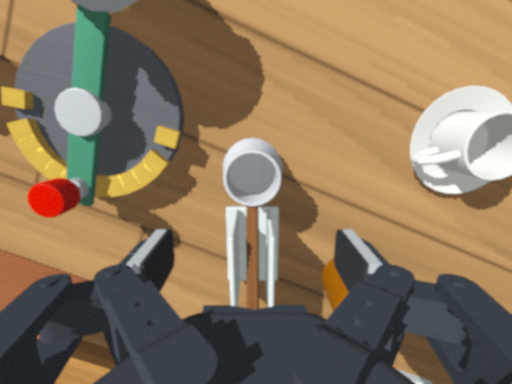

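The wrist view shows the cezve rim at (252,172), with its handle in the rack at (252,255), centred between the fingers. The jar at (335,285) and the swivel are both clear of them.

{"fn": "apply_moves", "kwargs": {"series": [[1, -1, 50, 0, 0, 0, 1], [1, 0, 45, 0, 0, 0, 1], [0, 0, 25, 0, 0, 0, 1], [0, 0, 20, 0, 0, 0, 1], [0, 0, 15, 0, 0, 0, 1], [0, 0, 9, 0, 0, 0, 1], [0, 0, 0, 0, 0, 0, 1], [0, 0, 0, 0, 0, 0, 0.5], [0, 0, 0, 0, 0, 0, 0.3], [0, 0, 0, 0, 0, 0, 0.3], [0, 0, 0, 0, 0, 0, 0.3], [0, 0, 0, 0, 0, 0, 0.3]], "grip_force": 40}}

```text
time_s: 3.45
position: [0.559, 0.2045, 0.0372]
tool_rot: [[-0.921, -0.39, 0.001], [-0.39, 0.921, 0.0], [-0.001, -0.0, -1.0]]
ft_force: [-1.0, -0.9, 6.1]
grip_width: 0.0583
gripper_force: 42.9
```

{"fn": "apply_moves", "kwargs": {"series": [[0, 0, -5, 0, 0, 0, 0.3], [0, 0, -15, 0, 0, 0, 0.3], [0, 0, -30, 0, 0, 0, 0.3], [0, 0, -35, 0, 0, 0, 0.3], [0, 0, -30, 0, 0, 0, 0.3], [0, 0, -10, 0, 0, 0, 0.3]]}}

```text
time_s: 4.2
position: [0.5591, 0.2046, 0.1636]
tool_rot: [[-0.921, -0.39, 0.003], [-0.39, 0.921, 0.001], [-0.003, -0.001, -1.0]]
ft_force: [-0.3, 0.4, -2.1]
grip_width: 0.0577
gripper_force: 43.8
```

Run:
```python
from h import *
st()
im,P=grab("wrist");save(im["frame"],"w2.png")
z=P[...,2]; s=telemetry.observe()
T=np.array(s["tool_rot"]);Q=(P-s["position"])@T
m=(np.abs(Q[...,0])<.04)&(np.abs(Q[...,1])<.035)&(z<.26)&(z>.16)
q=P[m];print(len(q));
if len(q): print(cv2.SVDecomp(q-q.mean(0))[2][2], q.mean(0))
# tray spot free? 
plan([((.36,.26,.149),40,9)],.3)
```

```text
4.2 [0.5591 0.2046 0.1636] 112.95630170378726 w 0.0577351130034377 43.849077343486194 F [-0.3278  0.431  -2.1299] q [   8.7143   29.3204   73.3227    0.0002   77.1598 -104.2421]
25131
[0.905  0.3703 0.2093] [0.5483 0.2005 0.2221]
[[18.0,14.3,1.6,0.0,0.0,8.1,0.3],[19.8,11.6,1.6,0.0,0.0,8.1,0.3],[21.2,8.7,1.5,0.0,0.0,8.1,0.3],[22.3,5.6,1.6,0.0,0.0,8.1,0.3],[22.8,2.5,1.5,0.0,0.0,8.1,0.3],[23.0,-0.8,1.6,0.0,0.0,8.1,0.3],[22.6,-4.0,1.5,0.0,0.0,8.1,0.3],[21.8,-7.2,1.6,0.1,0.1,8.1,0.3],[20.6,-10.1,1.6,0.0,0.0,8.2,0.3]]
```

View pics/w2.png

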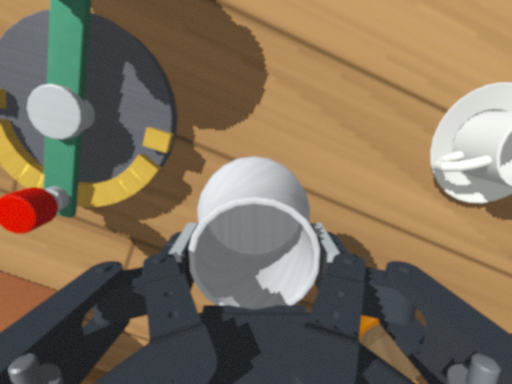

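The pot hangs in the fingers with its rim around (255,250) and the jar behind at (370,325). I'll check the pot's tilt before placing it.

Run:
```python
from h import *
im,P=grab("wrist"); s=telemetry.observe()
Q=(P-s["position"])@np.array(s["tool_rot"])  # tool coords, z down
for (u,v) in [(200,255),(205,232),(225,210),(255,202),(285,210),(305,230),(316,252),(255,160),(300,180),(210,180),(255,180)]: print(u,v,(Q[v-1:v+2,u-1:u+2].reshape(-1,3)).mean(0))
q=Q[205:300,190:325].reshape(-1,3);r=np.hypot(q[:,0]+.0,q[:,1])
k=(q[:,2]<0);print(np.nanpercentile(q[:,2],[0,1,5,50]))
im,P=grab("scene");x,y,z=P[...,0],P[...,1],P[...,2]
d=np.array([.921,.39]);a=(x-.559)*d[0]+(y-.2046)*d[1];b=-(x-.559)*d[1]+(y-.2046)*d[0]
m=(a>.05)&(a<.17)&(np.abs(b)<.012)&(z>.12)&(z<.26);print("handle",m.sum())
for lo in np.arange(.05,.17,.015):
    k=m&(a>=lo)&(a<lo+.015)
    if k.sum()>2: print(lo,np.median(z[k]),np.max(z[k]),k.sum())
```

```text
200 255 [ 0.0019 -0.0257 -0.0253]
205 232 [ 0.0073 -0.0257 -0.0099]
225 210 [ 0.0187 -0.0148 -0.0067]
255 202 [ 0.0304  0.0013 -0.0287]
285 210 [ 0.0268  0.015  -0.0293]
305 230 [ 0.0174  0.0244 -0.0302]
316 252 [ 0.0096  0.0286 -0.0365]
255 160 [0.042  0.0016 0.0203]
300 180 [-0.0037  0.0554  0.1622]
210 180 [ 0.0262 -0.0292  0.0339]
255 180 [ 0.0352  0.0015 -0.0049]
[-0.0818 -0.0747 -0.0372 -0.0088]
handle 158
0.05 0.19834565154956707 0.20203674809440164 19
0.065 0.20144238271705517 0.2045119533924512 21
0.08 0.20680717209228733 0.21037260544682002 22
0.095 0.209105429742224 0.21290907523431402 21
0.11 0.21243809052141455 0.21824091196572593 24
0.125 0.21676327599986378 0.2197336751053529 23
0.14 0.21915150991169036 0.22248106461484163 28
```

Handle slope measured at 13°, against 13.5° nominal, so the pot is upright. I'll place it at about (0.36, 0.24).

{"fn": "apply_moves", "kwargs": {"series": [[15, 10, 0, 0, 0, 0, 0.3], [32, 21, 0, 0, 0, 0, 0.3], [38, 24, 0, 0, 0, 0, 0.3], [38, 24, 0, 0, 0, 0, 0.3], [31, 21, 0, 0, 0, 0, 0.3], [15, 10, 5, 0, 0, 0, 0.3], [0, 0, 40, 0, 0, 0, 0.3], [0, 0, 40, 0, 0, 0, 0.3], [0, 0, 22, 0, 0, 0, 0.3], [0, 0, 10, 0, 0, 0, 0.3], [0, 0, 4, 0, 0, 0, 0.3], [0, 0, 1, 0, 0, 0, 0.3]]}}

```text
time_s: 5.85
position: [0.3604, 0.2399, 0.0396]
tool_rot: [[-0.921, -0.39, 0.001], [-0.39, 0.921, 0.0], [-0.001, -0.0, -1.0]]
ft_force: [0.0, -0.2, -2.4]
grip_width: 0.0582
gripper_force: 44.0
```

{"fn": "apply_moves", "kwargs": {"series": [[0, 0, 1, 0, 0, 0, 0.3], [0, 0, 0, 0, 0, 0, 0.3]]}}

```text
time_s: 6.1
position: [0.3603, 0.2399, 0.0387]
tool_rot: [[-0.921, -0.39, 0.001], [-0.39, 0.921, 0.0], [-0.001, -0.0, -1.0]]
ft_force: [0.1, 0.1, -3.0]
grip_width: 0.0579
gripper_force: 44.0
```

Not touching yet; I'll ease down.

{"fn": "apply_moves", "kwargs": {"series": [[0, 0, 1, 0, 0, 0, 0.3], [0, 0, 0.5, 0, 0, 0, 0.3], [0, 0, 0, 0, 0, 0, 0.3]]}}

```text
time_s: 6.48
position: [0.3602, 0.2398, 0.0372]
tool_rot: [[-0.921, -0.39, 0.001], [-0.39, 0.921, 0.0], [-0.001, -0.0, -1.0]]
ft_force: [-2.2, -2.2, 5.7]
grip_width: 0.0585
gripper_force: 44.6
```

{"fn": "apply_moves", "kwargs": {"series": [[0, 0, 0, 0, 0, 0, 0.8], [0, 0, 0, 0, 0, 0, 1], [0, 0, 0, 0, 0, 0, 1], [0, 0, -5, 0, 0, 0, 1], [0, 0, -25, 0, 0, 0, 1], [0, 0, -45, 0, 0, 0, 1], [0, 0, -50, 0, 0, 0, 1], [0, 0, -35, 0, 0, 0, 1]]}}

```text
time_s: 7.48
position: [0.3602, 0.2399, 0.1993]
tool_rot: [[-0.921, -0.39, 0.002], [-0.39, 0.921, 0.001], [-0.002, -0.0, -1.0]]
ft_force: [0.2, -0.6, -0.8]
grip_width: 0.0854
gripper_force: 0.0
```

Run:
```python
from h import *
st()
im,P=grab("scene");x,y,z=P[...,0],P[...,1],P[...,2]
m=(z>.066)&(z<.076)&(np.hypot(x-.36,y-.24)<.045);print("rim",m.sum(),circ(P[m]),P[m][:,2].min())
m=(z>.055)&(z<.11)&(x>.395)&(x<.56)&(np.abs((y-.24)*.92-(x-.36)*.39)<.03);print("handle",m.sum(),cv2.fitLine(P[m].astype(np.float32),1,0,.01,.01).ravel())
plan([((.6485,.0251,.2),98.4,9)],1)
```

```text
7.475 [0.3602 0.2399 0.1993] 112.95664359340154 w 0.08539572512804694 0.0 F [ 0.2199 -0.6233 -0.7918] q [ 17.9103  11.743   94.9064   0.0006  73.2167 -95.0465]
rim 95 [0.3577 0.2422 0.0287] 0.06607465838868276
handle 121 [0.9066 0.3573 0.2244 0.4514 0.2826 0.0849]
[[-20.0,-34.5,0.5,0.0,0.1,1.6,1],[-21.0,-33.9,0.5,0.0,0.1,1.6,1],[-21.9,-33.3,0.4,0.0,0.0,1.6,1],[-22.8,-32.7,0.5,0.0,0.1,1.6,1],[-23.7,-32.0,0.4,0.0,0.0,1.6,1],[-24.6,-31.3,0.4,0.0,0.1,1.6,1],[-25.5,-30.6,0.4,0.0,0.0,1.7,1],[-26.4,-29.9,0.3,0.0,0.1,1.6,1],[-27.2,-29.2,0.3,0.0,0.0,1.7,1]]
```

Pot is standing upright on the tray. Next, move over the knob.

{"fn": "apply_moves", "kwargs": {"series": [[-20, -34.5, 0.5, 0, 0, 1.6, 1], [-21, -34, 0.5, 0, 0, 1.6, 1], [-22, -33, 0.4, 0, 0, 1.6, 1], [-23, -33, 0.5, 0, 0, 1.6, 1], [-24, -32, 0.4, 0, 0, 1.6, 1], [-24.5, -31, 0.4, 0, 0, 1.6, 1], [-25.5, -30.5, 0.4, 0, 0, 1.7, 1], [-26, -30, 0.3, 0, 0, 1.6, 1], [-27, -29, 0, 0, 0, 1.7, 1], [0, 0, 0, 0, 0, 0, 1], [0, 0, 0, 0, 0, 0, 1]]}}

```text
time_s: 8.9
position: [0.6462, 0.0252, 0.1932]
tool_rot: [[-0.989, -0.146, -0.001], [-0.146, 0.989, 0.0], [0.001, 0.0, -1.0]]
ft_force: [-1.1, 0.2, 0.9]
grip_width: 0.0855
gripper_force: 0.0
```

Run:
```python
from h import *
st()
im,P=grab("wrist");save(im["frame"],"w3.png")
f=im["frame"].astype(int);x,y,z=P[...,0],P[...,1],P[...,2]
red=(f[...,0]>2.5*f[...,1])&(f[...,0]>100)&(z>.094)&(z<.103);q=P[red];print("knob top",len(q),q.mean(0),circ(q),cv2.minEnclosingCircle(q[:,:2].astype(np.float32)))
m=(z>.055)&(z<.061)&(np.hypot(x-.564,y-.0126)<.04);print("hub",m.sum(),P[m].mean(0))
g=(f[...,1]>1.5*f[...,0])&(z>.045)&(z<.051)&(np.hypot(x-.564,y-.0126)<.15);q=P[g];l=cv2.fitLine(q[:,:2].astype(np.float32),1,0,.01,.01).ravel();print("arm",g.sum(),l,np.degrees(np.arctan2(l[1],l[0])))
```

```text
8.9 [0.6462 0.0252 0.1932] 98.36955013883772 w 0.08546482516495046 0.0 F [-1.1259  0.2302  0.8824] q [  -8.2425   33.192    61.0826    0.0086   85.7784 -106.6127]
knob top 1050 [0.6446 0.0258 0.0981] [0.6447 0.0258 0.012 ] ((0.645451009273529, 0.02588076889514923), 0.017646238207817078)
hub 1874 [0.5619 0.0119 0.0582]
arm 4045 [0.9958 0.0913 0.5467 0.0086] 5.238697
```

View pics/w3.png

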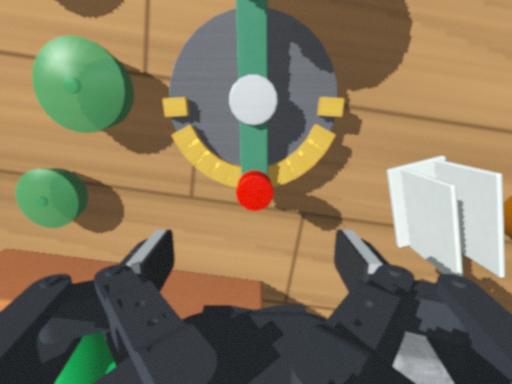

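The view shows the knob at (255,191), the hub at (253,100), the dish at (80,85) and the rack at (450,215), with the knob centred between the fingers. Descend and grip.

{"fn": "apply_moves", "kwargs": {"series": [[0, 0, 40, 0, 0, 0, 1], [0, 0, 45, 0, 0, 0, 1], [0, 0, 28, 0, 0, 0, 0.9], [0, 0, 13, 0, 0, 0, 0.8], [0, 0, 5, 0, 0, 0, 0.6], [0, 0, 0, 0, 0, 0, 0.3], [0, 0, 0, 0, 0, 0, 0.1], [0, 0, 0, 0, 0, 0, 0.1], [0, 0, 0, 0, 0, 0, 0.1], [0, 0, 0, 0, 0, 0, 0.1]], "grip_force": 50}}

```text
time_s: 10.2
position: [0.6471, 0.0251, 0.0635]
tool_rot: [[-0.989, -0.145, 0.002], [-0.145, 0.989, 0.0], [-0.002, 0.0, -1.0]]
ft_force: [-2.7, 2.0, 5.8]
grip_width: 0.0347
gripper_force: 50.7
```

{"fn": "apply_moves", "kwargs": {"series": [[0, 0, -3, 0, 0, 0, 0.1], [0, 0, -5, 0, 0, 0, 0.1], [0, 0, -5, 0, 0, 0, 0.1], [0, 0, -3, 0, 0, 0, 0.1], [0, 0, 0, 0, 0, 0, 0.1], [0, 0, 0, 0, 0, 0, 0.1]]}}

```text
time_s: 10.95
position: [0.6468, 0.025, 0.0776]
tool_rot: [[-0.989, -0.145, -0.0], [-0.145, 0.989, 0.001], [0.0, 0.001, -1.0]]
ft_force: [5.4, 3.2, -9.4]
grip_width: 0.0349
gripper_force: 50.6
```

Run:
```python
from h import *
st()
s=telemetry.observe();p=np.array(s["position"]);c=np.array([.562,.012]);
d=p[:2]-c;r=np.hypot(*d);a0=np.degrees(np.arctan2(d[1],d[0]));print(r,a0)
R0=np.array(s["tool_rot"])
w=[]
from math import *
for i in range(1,13):
    t=-75*i/12;a=radians(a0+t);
    w.append(((c[0]+.085*cos(a),c[1]+.085*sin(a),p[2]),98.4+t,1))
plan(w,.1)
im,P=grab("wrist");f=im["frame"].astype(int);z=P[...,2]
red=(f[...,0]>2.5*f[...,1])&(f[...,0]>100);q=P[red];print("knob",np.nanmax(q[:,2]),np.nanpercentile(q[:,2],90))
```

```text
10.95 [0.6468 0.025  0.0776] 98.34952196306698 w 0.03490842227079727 50.57533800601959 F [ 5.3511  3.1546 -9.3872] q [  -8.2525   39.0885   69.9568    0.0285   70.9731 -106.6114]
0.085843809323442 8.733177542328741
[[1.3,-9.3,-0.0,0.0,-0.0,6.2,0.1],[0.4,-9.2,-0.0,0.0,-0.0,6.2,0.1],[0.5,-9.3,-0.0,0.0,-0.0,6.3,0.1],[0.5,-9.2,-0.0,0.0,-0.0,6.2,0.1],[0.4,-9.3,-0.0,0.0,-0.0,6.3,0.1],[0.5,-9.2,-0.0,0.0,-0.0,6.2,0.1],[0.4,-9.3,-0.0,0.0,-0.0,6.3,0.1],[0.5,-9.3,-0.0,0.0,-0.0,6.2,0.1],[0.4,-9.2,-0.0,0.0,-0.0,6.3,0.1],[0.5,-9.3,-0.0,0.0,-0.0,6.2,0.1],[0.4,-9.2,-0.0,0.0,-0.0,6.3,0.1],[0.5,-9.3,-0.0,0.0,-0.0,6.2,0.1]]
knob 0.11429927719290457 0.1129124455482143
```

Pin lifted about 15 mm (8–9 N spring load). Swing the first half.

{"fn": "apply_moves", "kwargs": {"series": [[0.4, -5, 0, 0, 0, 3.2, 0.1], [0.4, -9, 0, 0, 0, 6.2, 0.1], [0.5, -9.3, 0, 0, 0, 6.3, 0.1], [0.5, -9.3, 0, 0, 0, 6.3, 0.1], [0.5, -9.3, 0, 0, 0, 6.2, 0.1], [0.4, -9.3, 0, 0, 0, 6.3, 0.1], [0, 0, 0, 0, 0, 0, 0.1]]}}

```text
time_s: 11.88
position: [0.6392, -0.0249, 0.0777]
tool_rot: [[-0.896, 0.444, 0.001], [0.444, 0.896, 0.002], [0.0, 0.002, -1.0]]
ft_force: [6.6, 5.2, -8.6]
grip_width: 0.0349
gripper_force: 50.9
```

Run:
```python
from h import *
from math import *
st()
s=telemetry.observe();p=np.array(s["position"]);c=np.array([.562,.012]);
d=p[:2]-c;r=np.hypot(*d);a0=np.degrees(np.arctan2(d[1],d[0]));print(r,a0)
w=[]
n=7
for i in range(1,n+1):
    a=a0+(-66.2-a0)*i/n;
    w.append(((c[0]+r*cos(radians(a)),c[1]+r*sin(radians(a)),p[2]),89.6+a,1))
plan(w,.1)
im,P=grab("scene");f=im["frame"].astype(int);x,y,z=P[...,0],P[...,1],P[...,2]
m=(z>.112)&(z<.126)&(np.hypot(x-.562,y-.012)<.22)&(f[...,0]>90)&(np.abs(f[...,0]-f[...,2])<25)&(x<.55);c2=circ(P[m]);print("guard",m.sum(),c2,degrees(atan2(c2[1]-.012,c2[0]-.562))-180)
```

```text
11.875 [ 0.6392 -0.0249  0.0777] 63.67164597411783 w 0.03493680760366457 50.897353291511536 F [ 6.6264  5.2135 -8.6051] q [-12.8625  38.392   71.4243   0.1231  70.1713 -76.5759]
0.0855862622565382 -25.54250525839586
[[0.3,-8.7,-0.0,0.1,-0.0,5.4,0.1],[0.4,-8.6,-0.0,0.0,-0.0,5.8,0.1],[0.4,-8.7,-0.0,0.0,-0.0,5.8,0.1],[0.4,-8.7,-0.0,0.0,-0.0,5.8,0.1],[0.4,-8.6,-0.0,0.0,-0.0,5.9,0.1],[0.3,-8.7,-0.0,0.0,-0.0,5.8,0.1],[0.4,-8.6,-0.0,0.0,-0.0,5.8,0.1]]
guard 167 [0.4305 0.0828 0.0534] -28.293265794379607
```

{"fn": "apply_moves", "kwargs": {"series": [[0.3, -8.7, 0, 0, 0, 5.4, 0.1], [0.4, -8.7, 0, 0, 0, 5.8, 0.1], [0.4, -8.7, 0, 0, 0, 5.8, 0.1], [0.4, -8.7, 0, 0, 0, 5.8, 0.1], [0.4, -8.6, 0, 0, 0, 5.9, 0.1], [0.4, -8.6, 0, 0, 0, 5.8, 0.1], [0.4, -8.6, 0, 0, 0, 5.8, 0.1], [0, 0, 0, 0, 0, 0, 0.1], [0, 0, 0, 0, 0, 0, 0.1]]}}

```text
time_s: 13.05
position: [0.5961, -0.0657, 0.0776]
tool_rot: [[-0.399, 0.917, -0.001], [0.917, 0.399, 0.002], [0.002, -0.0, -1.0]]
ft_force: [4.2, 5.9, -8.4]
grip_width: 0.0346
gripper_force: 51.5
```

Run:
```python
from h import *
from math import *
st()
s=telemetry.observe();p=np.array(s["position"]);c=np.array([.562,.012]);
d=p[:2]-c;print(np.hypot(*d),np.degrees(np.arctan2(d[1],d[0])))
```

```text
13.05 [ 0.5961 -0.0657  0.0776] 23.508062714915248 w 0.03457374972392549 51.475483775138855 F [ 4.1624  5.8953 -8.3751] q [-17.6309  35.0179  78.581    0.1037  66.4925 -41.1805]
0.08487554603109114 -66.29631599337277
```

{"fn": "apply_moves", "kwargs": {"series": [[0, 0, 4, 0, 0, 0, 0.1], [0, 0, 3, 0, 0, 0, 0.1], [0, 0, 2, 0, 0, 0, 0.1], [0, 0, 0, 0, 0, 0, 0.1]]}}

```text
time_s: 13.55
position: [0.5962, -0.0657, 0.0687]
tool_rot: [[-0.399, 0.917, -0.001], [0.917, 0.399, 0.002], [0.002, -0.0, -1.0]]
ft_force: [3.6, 6.5, -7.2]
grip_width: 0.0346
gripper_force: 51.6
```

Spring still pulls down at about 5 mm, so the pin is entering the hole.

{"fn": "apply_moves", "kwargs": {"series": [[0, 0, 3, 0, 0, 0, 0.1], [0, 0, 2, 0, 0, 0, 0.1], [0, 0, 0, 0, 0, 0, 0.1], [0, 0, 0, 0, 0, 0, 0.4], [0, 0, 0, 0, 0, 0, 0.8], [0, 0, 0, 0, 0, 0, 1], [0, 0, 0, 0, 0, 0, 1]]}}

```text
time_s: 14.42
position: [0.5964, -0.067, 0.0647]
tool_rot: [[-0.399, 0.917, 0.0], [0.917, 0.399, -0.0], [-0.001, 0.0, -1.0]]
ft_force: [-0.3, 0.4, -0.4]
grip_width: 0.0848
gripper_force: 0.0
```

{"fn": "apply_moves", "kwargs": {"series": [[0, 0, -10, 0, 0, 0, 1], [0, 0, -30, 0, 0, 0, 1], [0, 0, -50, 0, 0, 0, 1], [0, 0, -40, 0, 0, 0, 1], [0, 0, 0, 0, 0, 0, 1], [0, 0, 0, 0, 0, 0, 1]]}}

```text
time_s: 15.18
position: [0.596, -0.0666, 0.1941]
tool_rot: [[-0.4, 0.917, -0.001], [0.917, 0.4, 0.0], [0.0, -0.001, -1.0]]
ft_force: [0.2, -0.8, -0.9]
grip_width: 0.0852
gripper_force: 0.0
```

Run:
```python
from h import *
from math import *
st()
im,P=grab("wrist");f=im["frame"].astype(int);x,y,z=P[...,0],P[...,1],P[...,2]
red=(f[...,0]>2.5*f[...,1])&(f[...,0]>100)&(z>.09)&(z<.12);q=P[red];print("knob",len(q),np.median(q,0),cv2.minEnclosingCircle(q[:,:2].astype(np.float32)))
m=(z>.055)&(z<.061)&(np.hypot(x-.564,y-.0126)<.04);print("hub",m.sum(),P[m].mean(0))
for n in("scene","top"):
    im,P=grab(n);f=im["frame"].astype(int);x,y,z=P[...,0],P[...,1],P[...,2]
    if n=="scene": save(cv2.resize(f[120:310,150:420].astype(np.uint8),(800,563)),"s2.png")
    m=(z>.114)&(z<.126)&(np.hypot(x-.505,y-.15)<.08);c2=circ(P[m]);print("guard",m.sum(),c2,degrees(atan2(c2[1]-.012,c2[0]-.562)))
    m=(z>.066)&(z<.076)&(np.hypot(x-.36,y-.24)<.045);print("rim",m.sum(),circ(P[m]))
    m=(z>.055)&(z<.11)&(x>.395)&(x<.56)&(np.abs((y-.24)*.92-(x-.36)*.39)<.03);print("handle",m.sum(),cv2.fitLine(P[m].astype(np.float32),1,0,.01,.01).ravel())
```

```text
15.175 [ 0.596  -0.0666  0.1941] 23.549795473599133 w 0.08517937213185194 0.0 F [ 0.1687 -0.8325 -0.9204] q [-17.6721  28.3803  69.6505  -0.0062  82.0112 -41.221 ]
knob 1095 [ 0.5934 -0.0652  0.098 ] ((0.5936958193778992, -0.06611015647649765), 0.017765289172530174)
hub 1864 [0.5616 0.0124 0.0582]
guard 198 [0.5079 0.1546 0.0545] 110.76961629593386
rim 97 [0.358  0.2424 0.0287]
handle 119 [0.896  0.3811 0.2281 0.4525 0.2822 0.0846]
guard 192 [0.507  0.1516 0.0545] 111.50156876086365
  return _methods._mean(a, axis=axis, dtype=dtype,
  ret = um.true_divide(
Traceback (most recent call last):
  File "h.py", line 20, in circ
    r=least_squares(lambda p:np.hypot(Q[:,0]-p[0],Q[:,1]-p[1])-p[2],[*np.median(Q[:,:2],0),.04],loss="soft_l1",f_scale=.002)
ValueError: Initial guess is outside of provided bounds
```

View pics/s2.png

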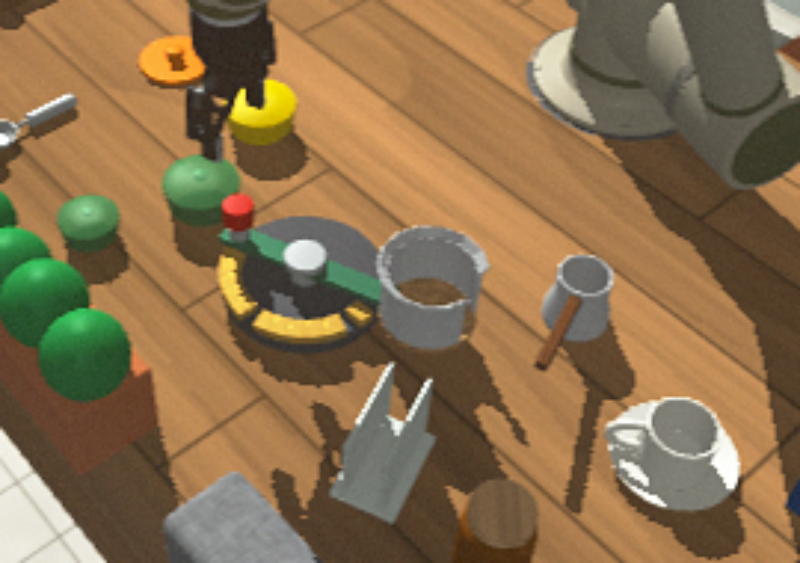

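The rest now sits on the rack side, the knob top at 98 mm shows the pin is fully home, and the cezve stands at about (580,300) with its handle pointing towards (545,365). The cup, dish and lid are unmoved. Next I'll go above the handle.

Run:
```python
from h import *
plan([((.4327,.272,.2),-67.2,12)],1)
```

```text
[[31.3,-1.2,-0.5,-0.0,0.0,7.6,1],[30.9,-5.3,-0.5,-0.0,0.0,7.6,1],[29.9,-9.4,-0.5,-0.0,0.0,7.6,1],[28.4,-13.2,-0.5,-0.0,0.0,7.5,1],[26.4,-16.8,-0.5,-0.0,0.0,7.6,1],[24.0,-20.2,-0.5,-0.0,0.0,7.5,1],[21.1,-23.1,-0.5,-0.0,0.0,7.6,1],[17.9,-25.7,-0.5,-0.0,0.0,7.5,1],[14.3,-27.8,-0.5,-0.0,0.0,7.6,1],[10.5,-29.5,-0.5,-0.0,0.0,7.5,1],[6.6,-30.6,-0.5,-0.0,0.0,7.6,1],[2.5,-31.3,-0.6,-0.1,0.1,7.5,1]]
```

{"fn": "apply_moves", "kwargs": {"series": [[31.3, -1.2, -0.5, 0, 0, 7.6, 1], [30.9, -5.3, -0.5, 0, 0, 7.6, 1], [29.9, -9.4, -0.5, 0, 0, 7.6, 1], [28.4, -13.2, -0.5, 0, 0, 7.5, 1], [26.4, -16.8, -0.5, 0, 0, 7.6, 1], [24, -20.2, -0.5, 0, 0, 7.5, 1], [21.1, -23.1, -0.5, 0, 0, 7.6, 1], [17.9, -25.7, -0.5, 0, 0, 7.5, 1], [14.3, -27.8, -0.5, 0, 0, 7.6, 1], [10.5, -29.5, -0.5, 0, 0, 7.5, 1], [6.6, -30.6, -0.5, 0, 0, 7.6, 1], [2.5, -31.3, -0.6, 0, 0, 7.5, 1]]}}

```text
time_s: 16.82
position: [0.4323, 0.2727, 0.1998]
tool_rot: [[0.923, 0.384, -0.001], [0.384, -0.923, -0.0], [-0.002, -0.0, -1.0]]
ft_force: [0.5, -1.0, 0.3]
grip_width: 0.0855
gripper_force: 0.0
```

{"fn": "apply_moves", "kwargs": {"series": [[0, 0, 0, 0, 0, 0, 0.6], [0, 0, 0, 0, 0, 0, 0.6]]}}

```text
time_s: 17.08
position: [0.4332, 0.2714, 0.2001]
tool_rot: [[0.921, 0.39, -0.001], [0.39, -0.921, -0.001], [-0.001, 0.0, -1.0]]
ft_force: [0.5, -0.6, 0.4]
grip_width: 0.0523
gripper_force: 0.0
```

Run:
```python
from h import *
from math import *
st()
s=telemetry.observe()
im,P=grab("wrist");save(im["frame"],"w4.png");f=im["frame"].astype(int);x,y,z=P[...,0],P[...,1],P[...,2]
m=(z>.067)&(z<.076)&(np.hypot(x-.36,y-.24)<.045);c=circ(P[m]);print("rim",m.sum(),c)
a=(x-.359)*.922+(y-.241)*.388;b=(y-.241)*.922-(x-.359)*.388
m=(z>.06)&(z<.105)&(a>.042)&(a<.17)&(np.abs(b)<.03);q=P[m].astype(np.float32);l=cv2.fitLine(q,1,0,.01,.01).ravel();print("handle",m.sum(),l,degrees(atan2(l[1],l[0])),a[m].min(),a[m].max())
m=(z>.112)&(z<.126)&(np.hypot(x-.507,y-.152)<.08);print("guard",m.sum(),circ(P[m]) if m.sum()>20 else 0)
```

```text
17.075 [0.4332 0.2714 0.2001] -67.06190279040877 w 0.05228312988994753 0.0 F [ 0.5429 -0.6466  0.3682] q [18.7932 19.4583 83.4788 -0.0173 77.1109 85.8589]
rim 742 [0.3568 0.2394 0.0291]
handle 1497 [0.9009 0.3687 0.2289 0.4541 0.2808 0.0857] 22.256217616364673 0.04206557067813647 0.15019152429027136
guard 4616 [0.5052 0.1523 0.0531]
```

View pics/w4.png

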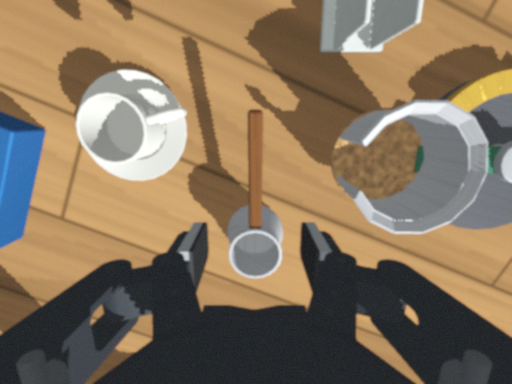

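The handle runs up the middle at (255,170) between the fingers. The cup at (120,130) and the guard at (425,165), with its notch facing left at about (340,170), are clear. Descend and grip the handle.

{"fn": "apply_moves", "kwargs": {"series": [[0, -0.5, 45, 0, 0, 0.7, 0.6], [0, 0, 50, 0, 0, 0, 0.6], [0, 0, 30, 0, 0, 0, 0.6], [0, 0, 15, 0, 0, 0, 0.6], [0, 0, 6, 0, 0, 0, 0.6], [0, 0, 0, 0, 0, 0, 0.3], [0, 0, 0, 0, 0, 0, 0.1], [0, 0, 0, 0, 0, 0, 0], [0, 0, 0, 0, 0, 0, 0], [0, 0, 0, 0, 0, 0, 0]], "grip_force": 110}}

```text
time_s: 18.38
position: [0.4335, 0.2725, 0.0551]
tool_rot: [[0.926, 0.377, 0.002], [0.377, -0.926, 0.0], [0.002, 0.0, -1.0]]
ft_force: [1.3, -0.4, 5.4]
grip_width: 0.0114
gripper_force: 107.4
```

{"fn": "apply_moves", "kwargs": {"series": [[0, 0, -3, 0, 0, 0, 0], [0, 0, -12, 0, 0, 0, 0], [0, 0, -30, 0, 0, 0, 0], [0, 0, -40, 0, 0, 0, 0], [0, 0, -35, 0, 0, 0, 0], [0, 0, -15, 0, 0, 0, 0], [0, 0, 0, 0, 0, 0, 0], [0, 0, 0, 0, 0, 0, 0]]}}

```text
time_s: 19.38
position: [0.4324, 0.2722, 0.1888]
tool_rot: [[0.926, 0.377, -0.001], [0.377, -0.926, -0.0], [-0.002, -0.0, -1.0]]
ft_force: [-0.2, -0.3, -2.0]
grip_width: 0.0118
gripper_force: 107.4
```

```bash
cat >> h.py <<'E'
def pot():
    "handle slope & axis in the tool frame"
    s=telemetry.observe();st()
    for n in("wrist","scene"):
        im,P=grab(n);Q=(P-s["position"])@np.array(s["tool_rot"]);X,Y,Z=Q[...,0],Q[...,1],Q[...,2]
        m=(np.abs(Y)<.01)&(X>.014)&(X<.08)&(Z<.01)&(Z>-.06)
        if m.sum()>10:
            l=cv2.fitLine(Q[m].astype(np.float32),1,0,.01,.01).ravel();print(n,"handle",m.sum(),l,"slope",np.degrees(np.arctan(-l[2]/l[0])),"yaw",np.degrees(np.arctan(l[1]/l[0])))
        m=(np.hypot(X+.081,Y)<.045)&(Z>-.035)&(Z<.03);q=Q[m]
        print(n,"pot top",m.sum(),np.percentile(q[:,2],[1,5]) if len(q) else 0)
E
python3 - <<'E'
from h import *
pot()
E
```

```text
19.375 [0.4324 0.2722 0.1888] -67.8454130999146 w 0.011846784405226043 107.37683773040771 F [-0.1544 -0.3428 -1.965 ] q [18.8972 20.0602 84.5779  0.0025 75.4513 86.742 ]
wrist handle 4302 [ 0.9726  0.0108 -0.2323  0.0456 -0.0015 -0.0362] slope 13.434805 yaw 0.6348499
wrist pot top 312 [-0.0163 -0.0159]
scene handle 68 [ 0.976  -0.0395 -0.2142  0.0447 -0.0031 -0.0353] slope 12.379883 yaw -2.317949
scene pot top 38 [-0.0179 -0.0161]
```

Run:
```python
from h import *
plan([((.4753,.228,.205),22,12)],0)
```

```text
[[1.9,4.8,-1.4,-0.0,0.0,-7.5,0],[1.3,5.0,-1.4,-0.0,0.0,-7.5,0],[0.6,5.1,-1.4,-0.0,0.0,-7.5,0],[-0.0,5.1,-1.4,-0.0,0.0,-7.5,0],[-0.7,5.1,-1.4,-0.0,0.0,-7.5,0],[-1.4,4.9,-1.3,-0.0,0.0,-7.5,0],[-2.0,4.7,-1.4,-0.0,0.0,-7.5,0],[-2.6,4.4,-1.3,-0.0,0.0,-7.5,0],[-3.2,4.0,-1.4,-0.0,0.0,-7.5,0],[-3.7,3.6,-1.3,-0.0,0.0,-7.4,0],[-4.1,3.1,-1.4,-0.1,0.0,-7.5,0],[-4.4,2.6,-1.3,-0.0,0.0,-7.4,0]]
```

{"fn": "apply_moves", "kwargs": {"series": [[1.9, 4.8, -1.4, 0, 0, -7.5, 0], [1.3, 5, -1.4, 0, 0, -7.5, 0], [0.6, 5.1, -1.4, 0, 0, -7.5, 0], [0, 5.1, -1.4, 0, 0, -7.5, 0], [-0.7, 5.1, -1.4, 0, 0, -7.5, 0], [-1.4, 4.9, -1.4, 0, 0, -7.5, 0], [-2, 4.7, -1.4, 0, 0, -7.5, 0], [-2.6, 4.4, -1.3, 0, 0, -7.5, 0], [-3.2, 4, -1.4, 0, 0, -7.5, 0], [-3.7, 3.6, -1.3, 0, 0, -7.5, 0], [-4.1, 3.1, -1.4, 0, 0, -7.4, 0], [-4.4, 2.6, -1.3, 0, 0, -7.4, 0]]}}

```text
time_s: 20.98
position: [0.4754, 0.228, 0.2052]
tool_rot: [[-0.378, 0.926, -0.002], [0.926, 0.378, -0.0], [0.001, -0.002, -1.0]]
ft_force: [-0.2, -0.3, -3.0]
grip_width: 0.0119
gripper_force: 107.3
```

{"fn": "apply_moves", "kwargs": {"series": [[0, 0, 0, 0, 0, 0, 0], [0, 0, 0, 0, 0, 0, 0], [0, 0, 0, 0, 0, 0, 0]]}}

```text
time_s: 21.35
position: [0.4754, 0.2283, 0.2058]
tool_rot: [[-0.373, 0.928, -0.001], [0.928, 0.373, -0.0], [0.0, -0.001, -1.0]]
ft_force: [0.6, -0.1, -3.0]
grip_width: 0.0118
gripper_force: 107.4
```

Run:
```python
from h import *
pot()
im,P=grab("wrist");save(im["frame"],"w5.png")
for n in("top","scene"):
    im,P=grab(n);x,y,z=P[...,0],P[...,1],P[...,2]
    m=(z>.216)&(z<.228)&(np.hypot(x-.506,y-.152)<.05);print(n,"rim",m.sum(),circ(P[m]) if m.sum()>15 else 0)
    m=(z>.112)&(z<.126)&(np.hypot(x-.506,y-.152)<.08);print("guard",m.sum(),circ(P[m]) if m.sum()>15 else 0)
    if n=="scene": save(cv2.resize(im["frame"][140:300,230:420],(760,640))[:600],"s3.png")
```

```text
21.35 [0.4754 0.2283 0.2058] 21.88360437333931 w 0.011774304862205162 107.36252903938293 F [ 0.595  -0.1237 -2.9837] q [12.7736 20.7339 80.4536  0.0064 78.8469 -9.1113]
wrist handle 4448 [ 0.9718  0.015  -0.2351  0.0459 -0.0029 -0.0354] slope 13.601552 yaw 0.8862679
wrist pot top 214 [-0.0153 -0.0147]
scene handle 119 [ 0.9655 -0.018  -0.2597  0.0463  0.0029 -0.0338] slope 15.054991 yaw -1.0693315
scene pot top 492 [-0.0178 -0.0161]
top rim 79 [0.5066 0.1533 0.0289]
guard 192 [0.5074 0.1522 0.0545]
scene rim 122 [0.507  0.1565 0.0288]
guard 144 [0.5078 0.1552 0.0538]
```

View pics/s3.png

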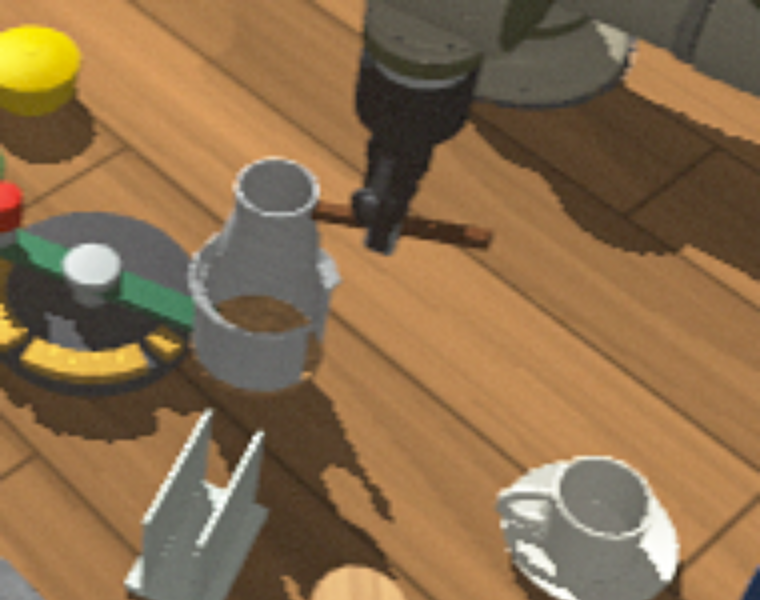

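View pics/w5.png

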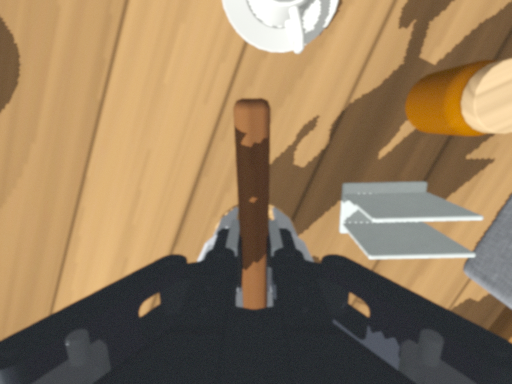

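The scene crop shows the pot (275,190) right above the guard (260,310) with its handle over the notch, within about 1 mm by the rim fits. The wrist view shows the handle firmly held along (252,200). Lower.

{"fn": "apply_moves", "kwargs": {"series": [[1, 0, 10, 0, 0, 0, 0], [0, 0, 15, 0, 0, 0, 0], [0, 0, 20, 0, 0, 0, 0], [0, 0, 20, 0, 0, 0, 0], [0, 0, 16, 0, 0, 0, 0], [0, 0, 10, 0, 0, 0, 0], [0, 0, 6, 0, 0, 0, 0], [0, 0, 3, 0, 0, 0, 0], [0, 0, 1, 0, 0, 0, 0], [0, 0, 0, 0, 0, 0, 0]]}}

```text
time_s: 22.85
position: [0.4754, 0.2291, 0.1053]
tool_rot: [[-0.374, 0.927, 0.001], [0.927, 0.374, 0.0], [-0.0, 0.001, -1.0]]
ft_force: [-0.7, -0.4, -2.4]
grip_width: 0.0118
gripper_force: 107.3
```

{"fn": "apply_moves", "kwargs": {"series": [[0, 0, 1.5, 0, 0, 0, 0], [0, 0, 1, 0, 0, 0, 0], [0, 0, 0.5, 0, 0, 0, 0], [0, 0, 0, 0, 0, 0, 0]]}}

```text
time_s: 23.35
position: [0.4753, 0.2291, 0.1021]
tool_rot: [[-0.374, 0.927, 0.0], [0.927, 0.374, 0.0], [-0.0, 0.0, -1.0]]
ft_force: [-0.3, 0.1, -0.9]
grip_width: 0.0116
gripper_force: 107.4
```

{"fn": "apply_moves", "kwargs": {"series": [[0, 0, 0.7, 0, 0, 0, 0], [0, 0, 0.3, 0, 0, 0, 0], [0, 0, 0, 0, 0, 0, 0]]}}

```text
time_s: 23.72
position: [0.4753, 0.2293, 0.1014]
tool_rot: [[-0.374, 0.927, 0.0], [0.927, 0.374, 0.0], [0.0, 0.001, -1.0]]
ft_force: [-2.6, 2.3, 5.5]
grip_width: 0.0119
gripper_force: 108.2
```

Seated. Release and back off.

{"fn": "apply_moves", "kwargs": {"series": [[0, 0, 0, 0, 0, 0, 0.15], [0, 0, 0, 0, 0, 0, 0.3], [0, 0, 0, 0, 0, 0, 0.5], [0, 0, 0, 0, 0, 0, 0.5], [0, 0, -10, 0, 0, 0, 0.5], [0, 0, -30, 0, 0, 0, 0.5], [0, 0, -50, 0, 0, 0, 0.5], [0, 0, -40, 0, 0, 0, 0.5], [-40, -40, -10, 0, 0, 0, 0.5], [-50, -50, 0, 0, 0, 0, 0.5], [0, 0, 0, 0, 0, 0, 0.5], [0, 0, 0, 0, 0, 0, 0.5]]}}

```text
time_s: 25.22
position: [0.429, 0.1196, 0.2417]
tool_rot: [[-0.373, 0.928, 0.001], [0.928, 0.373, 0.0], [-0.0, 0.001, -1.0]]
ft_force: [0.0, 0.6, 0.5]
grip_width: 0.0427
gripper_force: 0.0
```

Run:
```python
from h import *
st()
for n in("scene","top"):
    im,P=grab(n);x,y,z=P[...,0],P[...,1],P[...,2];f=im["frame"].astype(int)
    m=(z>.110)&(z<.122)&(np.hypot(x-.506,y-.153)<.036);q=P[m];print(n,"rim",m.sum(),circ(q) if len(q)>15 else 0, np.median(q,0))
    a=(x-.506)*-.374+(y-.152)*.927;b=(x-.506)*.927+(y-.152)*.374
    m=(a>.07)&(a<.155)&(np.abs(b)<.012)&(z>.1);l=cv2.fitLine(P[m].astype(np.float32),1,0,.01,.01).ravel();print("handle",l,np.degrees(np.arcsin(abs(l[5-3]))))
    red=(f[...,0]>2.5*f[...,1])&(f[...,0]>120)&(np.hypot(x-.596,y+.066)<.03);print("knob",np.percentile(P[red][:,2],95) if red.sum() else 0)
    if n=="scene": save(cv2.resize(im["frame"][130:300,180:420],(800,567)),"s4.png")
```

```text
25.225 [0.429  0.1196 0.2417] 21.918807888449393 w 0.04272854907196169 0.0 F [0.0406 0.6363 0.4634] q [  0.2788  10.7209  88.6374   0.0134  80.5695 -21.6422]
scene rim 111 [0.5071 0.1563 0.0283] [0.5021 0.1582 0.1159]
handle [-0.3626  0.9016  0.2358  0.4685  0.2539  0.1303] 13.639189
knob 0.10043389531926099
top rim 0 0 [nan nan nan]
handle [-0.4285  0.8684  0.2495  0.4545  0.2772  0.137 ] 14.448766
knob 0.10156933823006357
  return _methods._mean(a, axis=axis, dtype=dtype,
  ret = um.true_divide(
```

View pics/s4.png

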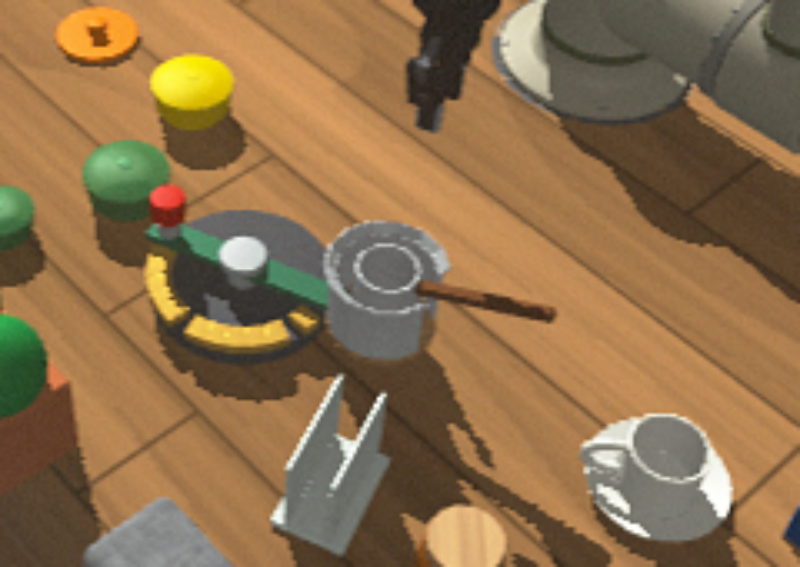

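The cezve sits level and fully down in the guard at (385,270), with its handle out through the notch and the pin home. The other items are undisturbed and the gripper is clear. I'll hand it in.

```bash
python3 -c "
from rig import env
print(env.close_job())"
```

```text
the job is handed in; nothing more can be done
None
```

The job is handed in at about 25 s of the 72 s allowed: the cezve stands upright and fully down in the rest with its handle out through the notch, the pin is home in the hole on its original side, and the other items I could see in the last picture had not moved.

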